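Add a slotted spacer to a fixture stud, slot opposed

TASK

On the welding table a fixture stud with a red head already carries a blue slotted spacer. Take the orange slotted spacer by its tab, slide it sideways onto the stud between the blue spacer and the red head, and leave it lying flat on the blue one, fully home, with its slot facing directly opposite to the blue one's slot, so that the pack cannot shake off. Leave the green spacer where it lies.

Things in the scene. Friction and masses are not known exactly. Their poses are not given: they have to be found in the camera images.
- orange_tab (a point): Loose orange 0.2 kg spacer lying flat: disc 90 mm across, 12 thick; slot 26 wide from 8 mm behind the centre to the rim, mouth flared to 40. Opposite the mouth an upright grip tab, 12 mm thick (y), 22 long (x), rises 45 above the disc. Point: in the tab, 25 mm above the disc's top face, 20 below the tab's top; z up, x level through the disc's centre (39 mm ahead) and out of the slot mouth.
- post: Fixed upright stud: pale grey round foot 104 mm across, 15 high; bare steel stem 12 mm thick; round red head 34 mm across, wider than the slots, from 70 to 80 mm above the table. Origin on the stem's axis at table height, z up. The seated blue spacer's top face is 25 mm up, so 45 mm are free under the head. With orange home, the stem is at its disc's centre.
- blue_mouth (a point): Blue steel spacer on the stud, loose on the foot round the stem: disc 90 mm across, 10 thick, no tab, same slot as orange. Point: middle of its slot mouth at the rim, half-way up, 45 mm from the disc's centre; z up, x level from the centre out through the mouth. The mouth faces the robot, up to about 90 degrees to either side.
- green_tab (a point): Bystander to leave alone: loose green spacer like the orange one but 8 mm thick, lying flat. Point in its tab 25 mm above its disc's top face, axes as on orange. Orange and green lie left and right of the stud, either way round.
Not all that is in view belongs to the job. Several things look just like the part that bears orange_tab: the one meant starts nearest to the robot's base.

How it is judged:
By the outcome, as a careful person would: the job done as asked, in the order asked, and still so for the second after the job is handed in, with the robot touching nothing.
It also fails if it takes over 42 s, if anything falls off the work surface, if the arm or the gripper's body presses on something with over 40 N, if the wrist force passes 120 N, or if a joint passes its speed limit or range.

ROBOT

A 6-joint arm with a two-finger parallel gripper is mounted at the origin on the work surface. World frame = base frame: x ahead of the robot, y to its left, z up, the work surface at z = 0. Lengths are in m, angles in rad, forces in N, time in s.
With the tool pointing down it reaches from about 0.35 to 0.975 m from the base axis. Payload 4.9 kg.
Tool frame: the origin (TCP) lies on the centre line of the jaws, within the pads' length; the fingertips stand 8 mm ahead of it and the grasp point (between the pads) lies 11 mm behind it; z points along the fingers, y is the direction in which the jaws open and shut (so a half turn about z gives the same grasp; the last joint's range is limited). The gripper opens to 85 mm and grips with 20 to 120 N. Pads are 22 mm wide; open, the fingers measure 114 mm over their backs; the gripper's body (76 mm by 85 mm) begins 54 mm behind the grasp point. The pads swing forward as they close: fully open they stand 13 mm farther back than shut.
Start: joints at [0.996, 0.053, 1.613, -0, 1.476, -0.119], TCP at [0.275, 0.561, 0.239] pointing down, gripper open.
Joint ranges: [-3.01, 3.01], [-1.01, 2.22], [0.06, 2.58], [-1.02, 4.17], [0.09, 2.62], [-3.14, 3.14]. Speed limits (rad/s): [2.57, 2.57, 3.14, 3.14, 3.14, 3.14].

INTERFACE

Orientations are given as a rotation vector (axis times angle).
In Python, from station import get_obs, get_image, calibration, finish_job gives the robot as it stands. The module is installed in compiled form; this text tells all that it offers.
- The arm moves only by the shell command python3 -m jog 'ROWS' [FORCE]. ROWS is JSON, a list of rows, each a list of 7 numbers: the shift along the tool's x, y, z in cm, then the turn, a rotation vector about the tool's x, y, z in rad, then the closure in counts, from 0 (fully open) to 255 (shut). In form: [[dx, dy, dz, ax, ay, az, jaw], ...]. A call has 1 to 8 rows; each row is the pose to reach, as a shift and turn from the pose measured when the call began, along the tool's axes at that moment; what a row does not reach only later rows make up. A row lasts 1/12 s, in which the tool goes at most 41.7 mm and 7.16 degrees, less where a joint would pass 70% of its speed; a pose out of reach is approached as far as the arm can. A call with a gripper value outside its range is refused whole. The fingers move at their own pace and stop on an object; FORCE is the grip in N (left out, the last holds). Time passes only in rows, so rows that repeat a pose let the fingers close. It gives the time, the measured TCP pose, the force and the opening at its end, in the units of the state.
- get_obs(): the state, without advancing time (a new reading comes with each control period).
- get_image(name): name is "side" or "top"; returns the picture (480x640x3 uint8, red, green, blue); there is no depth.
- calibration(name): a dict with "vfov" (degrees; the focal length in pixels is half the picture's height over the tangent of half this angle, whatever the lens; pixels are square), "cx", "cy" (the principal point, pixels), "R" (3x3) and "t" (3): a world point X has camera coordinates R X + t. Camera axes: x right, y down, z forward; pixel columns grow to the right and rows downward; lengths in m; the calibration is good to about 2 mm. A picture is of the moment at which its call begins. calibration takes no time and is no camera call.
- finish_job(): hands the job in, once; it reports no verdict.
The state is a dict: "t": time; "q": joint angles; "dq": joint speeds; "effort": joint torques, N m; "tool_pos": TCP position; "tool_rot": TCP orientation; "contact_force": force on the tool from outside, world axes, zero at the start; "wrist_torque": the same for the moment, N m; "opening": finger opening in m.
Only numpy, scipy, OpenCV 4.12 (cv2) and the standard library are available. Lean on these libraries where they do the work, as an engineer would, in place of code of your own. Each camera call takes 0.05 s, during which the arm holds its last target. There are 200 camera calls.

## Working session

There is one attempt and no reset: what is moved stays moved. The work goes in short steps, Python scripts to look and compute and a shell command to move; the robot and the scene stay as the last step left them, time stands still between calls to the robot, and variables do not carry over. Pictures are saved under pics/ and viewed, about 8 in all and at most 12, crops included, and the job is handed in when it is done.

```bash
mkdir -p pics; python3 - <<'E'
from station import *
import cv2,numpy as np
for n in("side","top"):
    cv2.imwrite(f"pics/{n}0.png",get_image(n)[:,:,::-1]); c=calibration(n); print(n,c)
o=get_obs();print(o["t"],o["tool_pos"],o["tool_rot"],o["opening"])
E
```

```text
side {'vfov': 47.47937892322744, 'cx': 315.39335149295135, 'cy': 244.80483748668163, 'R': array([[-0.99837402, -0.05259543, -0.02197789],
       [-0.01044214,  0.54778294, -0.83655533],
       [ 0.0560381 , -0.83496561, -0.54744147]]), 't': array([5.50900082e-01, 1.20757272e-03, 1.44294885e+00])}
top {'vfov': 56.92342795322577, 'cx': 325.95785246049576, 'cy': 246.1278784372438, 'R': array([[-2.41229433e-03, -9.99806628e-01,  1.95163159e-02],
       [-9.96999020e-01,  8.94489437e-04, -7.74090061e-02],
       [ 7.73765803e-02, -1.96444811e-02, -9.96808386e-01]]), 't': array([0.10139515, 0.5297163 , 0.95654726])}
0.1 [0.27480502 0.56068882 0.23813637] [-7.09758738e-01 -3.05964995e+00  2.91118583e-03] 0.08537052431812138
```

View pics/side0.png

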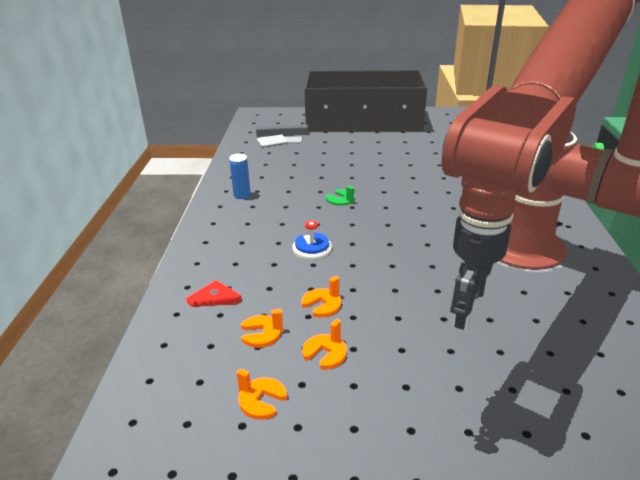

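View pics/top0.png

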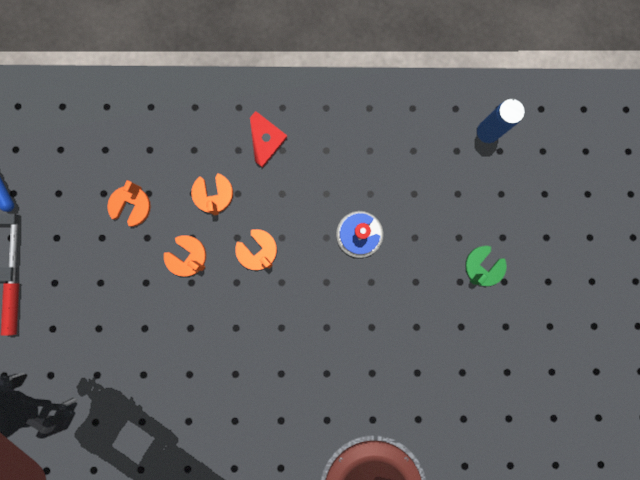

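```bash
cat > h.py <<'E'
from station import *
import cv2,numpy as np
def f(c): return 240/np.tan(np.radians(c["vfov"]/2))
def ray(n,u,v):
    c=calibration(n); d=np.array([(u-c["cx"])/f(c),(v-c["cy"])/f(c),1.]); R=np.array(c["R"])
    return -R.T@c["t"], R.T@d
def cast(n,u,v,z):
    o,d=ray(n,u,v); return o+d*(z-o[2])/d[2]
def proj(n,X):
    c=calibration(n); p=np.array(c["R"])@X+c["t"]; return p[:2]/p[2]*f(c)+[c["cx"],c["cy"]]
def two(a,b):
    (o1,d1),(o2,d2)=ray("top",*a),ray("side",*b)
    s=np.linalg.lstsq(np.c_[d1,-d2],o2-o1,rcond=None)[0]
    p,q=o1+s[0]*d1,o2+s[1]*d2; return (p+q)/2,np.linalg.norm(p-q)
def mask(img,h0,h1,s=120,v=60):
    return cv2.inRange(cv2.cvtColor(img,cv2.COLOR_RGB2HSV),(h0,s,v),(h1,255,255))
E
python3 - <<'E'
from h import *
I={n:cv2.imread(f"pics/{n}0.png")[:,:,::-1].copy() for n in("top","side")}
for n in I:
  for nm,h0,h1 in(("orange",6,18),("blue",105,130),("green",50,75),("red",0,4)):
    k,l,s,c=cv2.connectedComponentsWithStats(mask(I[n],h0,h1))
    for i in range(1,k):
        if s[i,4]>25: print(n,nm,s[i],c[i].round(1),cast(n,*c[i],.012).round(3))
t=I["top"][:,:,::-1]; s=I["side"][:,:,::-1]
z=lambda a,x,y:cv2.resize(a[y:y+75,x:x+100],None,fx=4,fy=4,interpolation=cv2.INTER_CUBIC)
cv2.imwrite("pics/c1.png",np.vstack([np.hstack([z(t,310,197),z(t,206,212)]),np.hstack([z(s,262,200),z(s,275,265)])]))
E
```

```text
top orange [ 191  173   42   42 1106] [212.1 194.8] [0.645 0.354 0.012]
top orange [ 107  180   43   47 1222] [129.3 203.1] [0.627 0.537 0.012]
top orange [ 235  229   42   42 1095] [257.3 251.3] [0.519 0.252 0.012]
top orange [ 164  235   42   42 1131] [186.5 257.1] [0.506 0.408 0.012]
top blue [477 104  40  39 692] [492.6 127.1] [ 0.803 -0.281  0.012]
top blue [  0 177  14  35 291] [  5.  198.3] [0.637 0.809 0.012]
top blue [340 214  40  40 893] [356.9 235. ] [0.555 0.031 0.012]
top green [466 246  40  40 988] [483.7 267.8] [ 0.482 -0.251  0.012]
top red [ 250  111   37   56 1114] [264.6 138.2] [0.775 0.238 0.012]
top red [356 224  15  15 135] [362.6 230.7] [0.565 0.019 0.012]
top red [  1 283  18  53 807] [  9.3 308.8] [0.395 0.787 0.012]
top red [  2 448  13  10  34] [  8.1 453.4] [0.091 0.774 0.012]
top red [399 450   8  11  26] [402.1 454.7] [ 0.08  -0.062  0.012]
top red [ 15 452   9  10  30] [ 18.9 456.1] [0.086 0.751 0.012]
top red [327 454  94  26 804] [378.5 468. ] [ 0.053 -0.011  0.012]
top red [ 25 460  12  16  58] [ 30.4 467.6] [0.062 0.726 0.012]
top red [ 36 470   9  
[... 1894 characters left out ...]
263 -0.419  0.012]
side red [610 155   9  13  31] [613.8 161.9] [-0.424 -0.5    0.012]
side red [598 164  42  49 660] [620.3 190.1] [-0.363 -0.295  0.012]
side red [611 169   6   8  26] [613.3 172.6] [-0.39  -0.417  0.012]
side red [519 186  40  14 153] [541.3 193.5] [-0.121 -0.27   0.012]
side red [468 193  39  26 270] [489.1 207.6] [ 0.054 -0.181  0.012]
side red [461 196   9  14  44] [465.  202.5] [ 0.118 -0.211  0.012]
side red [ 506  199   60   69 1189] [532.6 234.6] [-0.03  -0.034  0.012]
side red [305 220  13   9  85] [311.  224.4] [ 0.568 -0.078  0.012]
side red [532 256  26  13 122] [543.9 262.4] [-0.022  0.095  0.012]
side red [186 280  55  27 896] [213.7 295.7] [0.776 0.248 0.012]
```

View pics/c1.png

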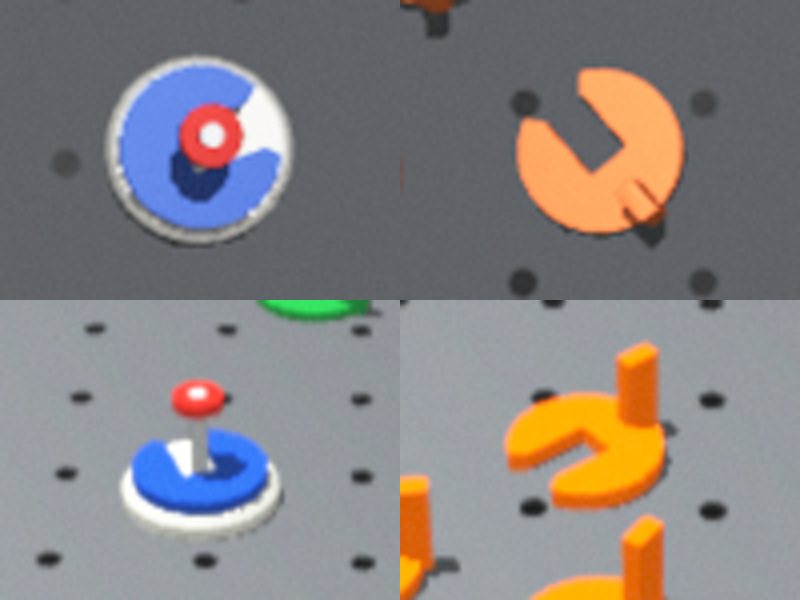

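```bash
cat >> h.py <<'E'
def spacer(n,img,x,y,w,h,h0,h1,z,s=120,v=40):
    a=cv2.resize(img[y:y+h,x:x+w],None,fx=8,fy=8,interpolation=cv2.INTER_CUBIC)
    c=max(cv2.findContours(mask(a,h0,h1,s,v),0,1)[0],key=cv2.contourArea)
    px=lambda p:((p[0]+.5)/8-.5+x,(p[1]+.5)/8-.5+y)
    W=np.array([cast(n,*px(p[0]),z)[:2] for p in c])*1e4
    C,r=cv2.minEnclosingCircle(W.astype(np.float32))
    W=W.round().astype(np.int32).reshape(-1,1,2)
    D=cv2.convexityDefects(W,cv2.convexHull(W,returnPoints=False))[:,0]
    d=D[D[:,3].argmax()]; A,B,F=[W[i,0]/1e4 for i in d[:3]]; C=np.array(C)/1e4
    M=(A+B)/2; e=A-B; m=M-C; nrm=np.array([-e[1],e[0]]); nrm*=np.sign(nrm@m)
    ang=lambda v:np.degrees(np.arctan2(v[1],v[0])).round(1)
    print(n,"C",C.round(4),"r",round(r/1e4,4),"mouthmid",M.round(4),"width",np.linalg.norm(e).round(4),"ang",ang(m),ang(nrm),"depth",F.round(4))
E
python3 - <<'E'
from h import *
I={n:cv2.imread(f"pics/{n}0.png")[:,:,::-1].copy() for n in("top","side")}
print("head",two((362.6,230.7),(311,224.4)))
spacer("top",I["top"],330,205,60,60,100,130,.025)
spacer("top",I["top"],226,219,60,60,6,18,.012,100,120)
spacer("side",I["side"],287,225,50,40,100,130,.025)
spacer("top",I["top"],456,236,60,60,50,80,.008)
# orange tab top: side crop (640,350)/(4) corners, top-face centre
print("tab",two((206+634/4,212+197/4),(275+637/4,265+52/4)))
E
```

```text
head (array([0.55911412, 0.02487597, 0.07377901]), np.float64(0.0022949879441775322))
top C [0.5577 0.0265] r 0.0446 mouthmid [ 0.5714 -0.0092] width 0.0422 ang -69.0 -69.6 depth [0.556  0.0385]
top C [0.5227 0.2553] r 0.0476 mouthmid [0.5554 0.2824] width 0.0399 ang 39.6 40.4 depth [0.5185 0.2515]Traceback (most recent call last):
  File "<stdin>", line 6, in <module>
  File "h.py", line 21, in spacer
    W=np.array([cast(n,*px(p[0]),z)[:2] for p in c])*1e4
                ~~~~^^^^^^^^^^^^^^^
  File "h.py", line 8, in cast
    o,d=ray(n,u,v); return o+d*(z-o[2])/d[2]
        ~~~^^^^^^^
  File "h.py", line 5, in ray
    c=calibration(n); d=np.array([(u-c["cx"])/f(c),(v-c["cy"])/f(c),1.]); R=np.array(c["R"])
ValueError: time passes only in moves, steps and waits
```

```bash
cat > go.py <<'E'
import sys,numpy as np
from scipy.spatial.transform import Rotation as Ro
from station import get_obs
x,y,z,h=map(float,sys.argv[1:5]); o=get_obs()
R=Ro.from_rotvec(o["tool_rot"]); h=np.radians(h)
T=Ro.from_matrix(np.array([[np.cos(h),np.sin(h),0],[np.sin(h),-np.cos(h),0],[0,0,-1]]))
print("d cm",(R.inv().apply(np.array([x,y,z])-o["tool_pos"])*100).round(2),"turn",(R.inv()*T).as_rotvec().round(3))
print("t",o["t"],"F",np.round(o["contact_force"],1),"open",o["opening"],"pos",np.round(o["tool_pos"],4),"tilt",(R.inv().apply([0,0,-1])).round(3))
E
sed -i 's/^def f(c)/_cal={n:calibration(n) for n in("top","side")}\ncalibration=_cal.get\ndef f(c)/' h.py
python3 go.py .494 .231 .13 40
```

```text
d cm [-34.2  -19.93  10.84] turn [-0.002  0.002  1.988]
t 0.1 F [-0.6  1.3  0. ] open 0.08537052431812138 pos [0.2748 0.5607 0.2381] tilt [-0.     0.002  1.   ]
```

```bash
python3 -m jog '[[-4,-2.5,1,0,0,0.12,0],[-8,-5,2,0,0,0.24,0],[-12,-7,3,0,0,0.36,0],[-16,-9,4,0,0,0.48,0],[-20,-11,5,0,0,0.6,0],[-23,-13,6,0,0,0.72,0],[-26,-15,7,0,0,0.84,0],[-28,-16,8,0,0,0.96,0]]' 40; python3 go.py .494 .231 .13 40
```

```text
t: 0.77
tool_pos: [0.4565, 0.2919, 0.1583]
tool_rot: [2.049, 2.38, -0.001]
contact_force: [0.2, 0.9, 0.9]
opening: 0.0854
d cm [-6.57  2.8   2.84] turn [0.000e+00 1.000e-03 1.022e+00]
t 0.7667 F [0.2 0.9 0.9] open 0.08544871024004515 pos [0.4565 0.2919 0.1583] tilt [0.001 0.    1.   ]
```

```bash
python3 -m jog '[[-1,0.5,0.5,0,0,0.12,0],[-2,1,1,0,0,0.24,0],[-3,1.5,1.5,0,0,0.36,0],[-4,2,2,0,0,0.48,0],[-5,2.5,2.4,0,0,0.6,0],[-6,2.8,2.8,0,0,0.72,0],[-6.6,2.8,2.8,0,0,0.84,0],[-6.6,2.8,2.8,0,0,0.96,0]]'; python3 go.py .494 .231 .13 40
python3 - <<'E'
from h import *
s=get_image("side")[:,:,::-1];t=get_image("top")[:,:,::-1]
z=lambda a,x,y:cv2.resize(a[y:y+150,x:x+100],None,fx=4,fy=4,interpolation=cv2.INTER_CUBIC)
cv2.imwrite("pics/c2.png",np.hstack([z(s,270,200),z(t,210,190)]))
for X in([.494,.231,.037],[.494,.231,.057]): print(proj("side",np.array(X)),proj("top",np.array(X)))
E
```

```text
t: 1.43
tool_pos: [0.4937, 0.2295, 0.1294]
tool_rot: [2.921, 1.154, -0.004]
contact_force: [-0.4, 0.6, -0.3]
opening: 0.0855
d cm [ 0.12 -0.09 -0.06] turn [0.    0.003 0.054]
t 1.4333 F [-0.4  0.6 -0.3] open 0.0854943403002216 pos [0.4937 0.2295 0.1294] tilt [ 0.003 -0.     1.   ]
[334.80910021 284.57078367] [265.57287781 262.16862297]
[334.78720747 277.59561009] [264.46829373 261.77690538]
```

View pics/c2.png

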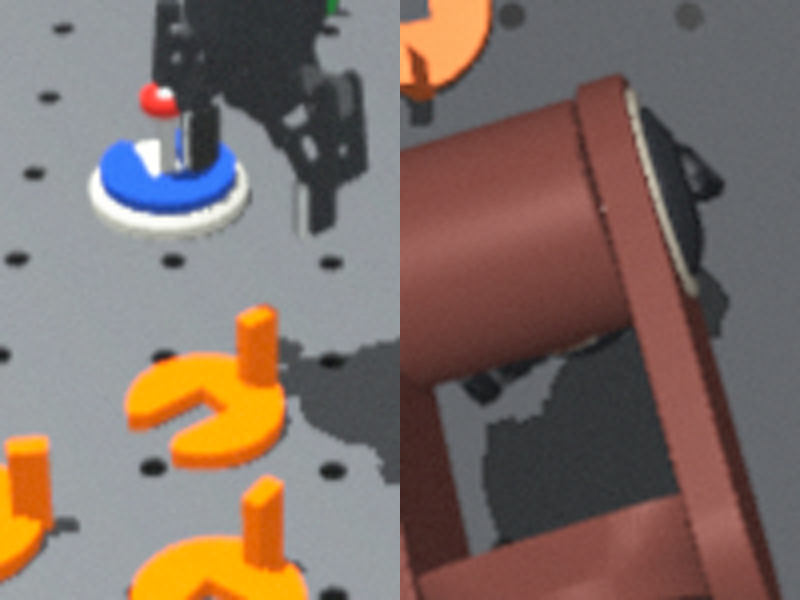

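```bash
python3 -m jog '[[0.1,-0.1,3,0,0,0.05,0],[0.1,-0.1,6,0,0,0.05,0],[0.1,-0.1,8,0,0,0.05,0],[0.1,-0.1,9.5,0,0,0.05,0],[0.1,-0.1,10.3,0,0,0.05,0],[0.1,-0.1,10.3,0,0,0.05,0],[0.1,-0.1,10.3,0,0,0.05,150],[0.1,-0.1,10.3,0,0,0.05,255]]' 40; python3 -m jog '[[0,0,0,0,0,0,255],[0,0,0,0,0,0,255],[0,0,0,0,0,0,255],[0,0,0,0,0,0,255],[0,0,0,0,0,0,255],[0,0,0,0,0,0,255],[0,0,0,0,0,0,255],[0,0,0,0,0,0,255]]' 60;python3 go.py .494 .231 .026 40
```

```text
t: 2.2
tool_pos: [0.4947, 0.232, 0.0282]
tool_rot: [2.944, 1.092, 0.001]
contact_force: [-0.2, 0.0, 0.6]
opening: 0.064
t: 2.87
tool_pos: [0.4952, 0.2322, 0.029]
tool_rot: [2.944, 1.092, 0.003]
contact_force: [-1.3, -0.7, 6.3]
opening: 0.0111
d cm [-0.17  0.01  0.3 ] turn [ 0.002 -0.001  0.012]
t 2.8667 F [-1.3 -0.7  6.3] open 0.011050603884944644 pos [0.4952 0.2322 0.029 ] tilt [-0.001 -0.002  1.   ]
```

```bash
python3 -m jog '[[0,0,-1,0,0,0,255],[0,0,-3,0,0,0,255],[0,0,-6,0,0,0,255],[0,0,-9,0,0,0,255],[0,0,-12,0,0,0,255],[0,0,-14,0,0,0,255],[0,0,-14,0,0,0,255],[0,0,-14,0,0,0,255]]'; python3 go.py .612 -.114 .17 110.7
```

```text
t: 3.53
tool_pos: [0.4951, 0.2323, 0.1695]
tool_rot: [2.944, 1.092, 0.005]
contact_force: [-0.4, -0.5, -3.0]
opening: 0.0115
d cm [-13.73  33.87  -0.  ] turn [ 4.000e-03 -1.000e-03 -1.222e+00]
t 3.5333 F [-0.4 -0.5 -3. ] open 0.01147282376324891 pos [0.4951 0.2323 0.1695] tilt [-0.003 -0.002  1.   ]
```

```bash
python3 - <<'E'
from h import *
s=get_image("side")[:,:,::-1]
cv2.imwrite("pics/c3.png",cv2.resize(s[180:330,220:420],None,fx=4,fy=4,interpolation=cv2.INTER_CUBIC))
E
```

```text
(no output)
```

View pics/c3.png

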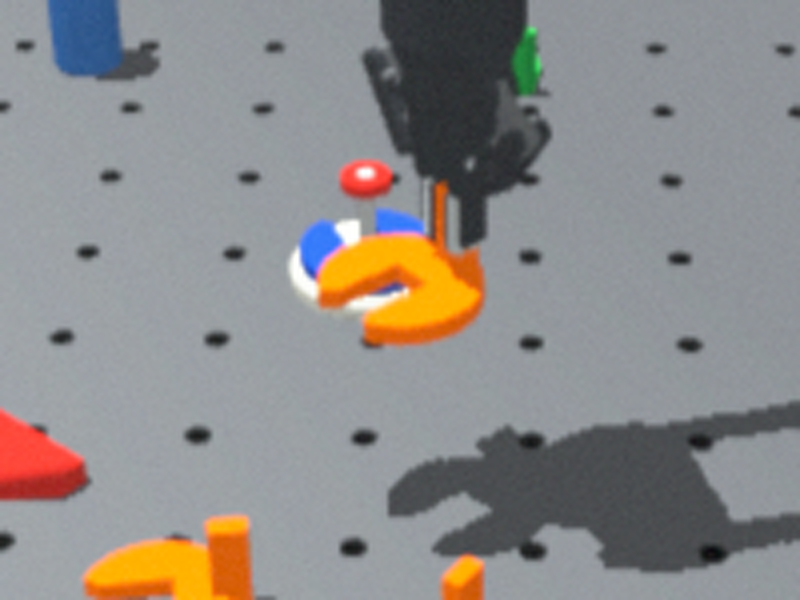

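```bash
python3 -m jog '[[-1,2,0,0,0,-0.08,255],[-2,5,0,0,0,-0.18,255],[-3,8,0,0,0,-0.28,255],[-4.5,11,0,0,0,-0.38,255],[-6,14,0,0,0,-0.48,255],[-7,17,0,0,0,-0.58,255],[-8,20,0,0,0,-0.68,255],[-9,22,0,0,0,-0.78,255]]'; python3 go.py .612 -.114 .17 110.7
```

```text
t: 4.25
tool_pos: [0.5682, 0.0041, 0.1641]
tool_rot: [-2.303, -2.133, 0.007]
contact_force: [-0.1, -0.2, -2.6]
opening: 0.0114
d cm [-11.45   5.27  -0.6 ] turn [-0.005  0.    -0.438]
t 4.25 F [-0.1 -0.2 -2.6] open 0.01142265389157543 pos [0.5682 0.0041 0.1641] tilt [0.002 0.005 1.   ]
```

```bash
python3 -m jog '[[-2,1,0,0,0,-0.08,255],[-4,2,0,0,0,-0.16,255],[-6,3,-0.4,0,0,-0.24,255],[-8,4,-0.6,0,0,-0.32,255],[-10,4.8,-0.6,0,0,-0.38,255],[-11.4,5.3,-0.6,-0.005,0,-0.438,255],[-11.4,5.3,-0.6,-0.005,0,-0.438,255],[-11.4,5.3,-0.6,-0.005,0,-0.438,255]]'; python3 go.py .6117 -.1144 .062 110.7
```

```text
t: 4.92
tool_pos: [0.6108, -0.1136, 0.1666]
tool_rot: [-1.786, -2.578, 0.003]
contact_force: [-0.3, 0.2, -3.9]
opening: 0.0108
d cm [-0.14  0.11 10.46] turn [-0.005 -0.003 -0.002]
t 4.9167 F [-0.3  0.2 -3.9] open 0.010823754984426934 pos [ 0.6108 -0.1136  0.1666] tilt [-0.003  0.005  1.   ]
```

```bash
python3 -m jog '[[-0.1,0.1,2.5,0,0,0,255],[-0.1,0.1,5,0,0,0,255],[-0.1,0.1,7.5,-0.005,0,0,255],[-0.1,0.1,9,-0.005,0,0,255],[-0.1,0.1,10,-0.005,0,0,255],[-0.1,0.1,10.3,-0.005,-0.003,0,255],[-0.1,0.1,10.3,-0.005,-0.003,0,255]]'; python3 go.py .5728 -.0115 .062 110.7
python3 - <<'E'
from h import *
s=get_image("side")[:,:,::-1];t=get_image("top")[:,:,::-1]
cv2.imwrite("pics/s4.png",s);cv2.imwrite("pics/t4.png",t)
z=lambda a,x,y:cv2.resize(a[y:y+150,x:x+100],None,fx=4,fy=4,interpolation=cv2.INTER_CUBIC)
cv2.imwrite("pics/c4.png",np.hstack([z(s,260,140),z(t,330,170)]))
E
```

```text
t: 5.5
tool_pos: [0.6105, -0.1131, 0.0622]
tool_rot: [-1.787, -2.581, 0.0]
contact_force: [0.4, -0.1, -1.8]
opening: 0.0113
d cm [10.84  0.04  0.04] turn [-0.002 -0.002 -0.002]
t 5.5 F [ 0.4 -0.1 -1.8] open 0.011318905268489736 pos [ 0.6105 -0.1131  0.0622] tilt [-0.002  0.002  1.   ]
```

View pics/c4.png

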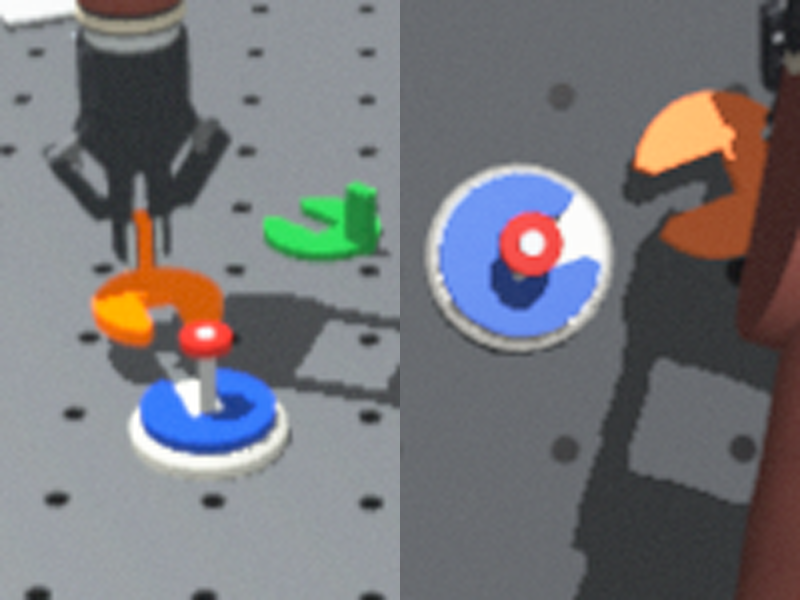

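```bash
python3 - <<'E'
from h import *
A=cast("top",389,211.3,.045);B=cast("top",395.25,228.5,.045)
M=((A+B)/2)[:2]; e=(A-B)[:2]
P=np.array([.559,.025]); a=np.radians(110.7); u=np.array([np.cos(a),np.sin(a)]); l=np.array([-u[1],u[0]])
T=np.array([.6105,-.1131]); print("M",M,"w",np.linalg.norm(e),"ang",np.degrees(np.arctan2(-e[0],e[1]))%180, "M-P along,lat",(M-P)@u,(M-P)@l,"M-T",(M-T)@u,(M-T)@l)
spacer("top",cv2.imread("pics/t4.png")[:,:,::-1].copy(),330,205,60,60,100,130,.025)
spacer("side",cv2.imread("pics/s4.png")[:,:,::-1].copy(),287,225,50,40,100,130,.025)
# stem in side at blue top z~.06: px (260+206/4,140+365/4)
print(cast("side",260+206/4,140+370/4,.060),cast("top",330+(530-400)/4,170+243/4,.079))
E
```

```text
M [ 0.58471462 -0.04227629] w 0.03969214020655644 ang 109.17572321838371 M-P along,lat -0.07202267099577032 -0.00027411245623349106 M-T 0.0753661041164661 -0.0009136207944107616
top C [0.5577 0.0267] r 0.0446 mouthmid [ 0.5714 -0.0092] width 0.0417 ang -68.9 -69.7 depth [0.556  0.0385]
side C [0.5566 0.0318] r 0.0526 mouthmid [ 0.5745 -0.0124] width 0.0411 ang -68.0 -69.9 depth [0.5675 0.0433]
[0.55830267 0.04218617 0.06      ] [0.55726614 0.0256282  0.079     ]
```

```bash
python3 -m jog '[[1.5,0,0,0,0,0,255],[3.5,0,0,0,0,0,255],[5.5,0,0,0,0,0,255],[7.5,0,0,0,0,0,255],[9,0,0,0,0,0,255],[10,0,0,0,0,0,255],[10.4,0,0,0,0,0,255],[10.4,0,0,0,0,0,255]]'; python3 go.py .5728 -.0115 .062 110.7
```

```text
t: 6.27
tool_pos: [0.5758, -0.0158, 0.0651]
tool_rot: [1.786, 2.581, 0.002]
contact_force: [0.2, 0.8, -2.1]
opening: 0.0117
d cm [ 0.51 -0.13  0.31] turn [ 0.003  0.001 -0.001]
t 6.2667 F [ 0.2  0.8 -2.1] open 0.011740000257989137 pos [ 0.5758 -0.0158  0.0651] tilt [ 0.001 -0.003  1.   ]
```

```bash
for i in 1; do python3 -m jog '[[0.2,-0.1,0.1,0,0,0,255],[0.4,-0.1,0.2,0,0,0,255],[0.5,-0.1,0.3,0,0,0,255],[0.5,-0.1,0.3,0,0,0,255],[0.5,-0.1,0.3,0,0,0,255]]'; done; python3 go.py .5728 -.0115 .062 110.7; python3 -m jog '[[0.1,0,0,0,0,0,255],[0.2,0,0,0,0,0,255],[0.3,0,0,0,0,0,255],[0.3,0,0,0,0,0,255]]';  python3 go.py .5728 -.0115 .062 110.7
python3 - <<'E'
from h import *
s=get_image("side")[:,:,::-1];t=get_image("top")[:,:,::-1]
cv2.imwrite("pics/s5.png",s);cv2.imwrite("pics/t5.png",t)
z=lambda a,x,y:cv2.resize(a[y:y+100,x:x+67],None,fx=6,fy=6,interpolation=cv2.INTER_CUBIC)
cv2.imwrite("pics/c5.png",np.hstack([z(s,280,180),z(t,330,190)]))
E
```

```text
t: 6.68
tool_pos: [0.573, -0.0118, 0.0619]
tool_rot: [1.787, 2.581, 0.002]
contact_force: [-0.2, 1.0, -2.0]
opening: 0.0115
d cm [ 0.04 -0.01 -0.01] turn [ 0.002  0.001 -0.001]
t 6.6833 F [-0.2  1.  -2. ] open 0.011509311291869934 pos [ 0.573  -0.0118  0.0619] tilt [ 0.001 -0.002  1.   ]
t: 7.02
tool_pos: [0.572, -0.0089, 0.0619]
tool_rot: [1.787, 2.581, 0.002]
contact_force: [-0.5, -0.2, -1.5]
opening: 0.0113
d cm [-0.27 -0.01 -0.01] turn [ 0.002  0.001 -0.001]
t 7.0167 F [-0.5 -0.2 -1.5] open 0.011271805128777896 pos [ 0.572  -0.0089  0.0619] tilt [ 0.001 -0.002  1.   ]
```

View pics/c5.png

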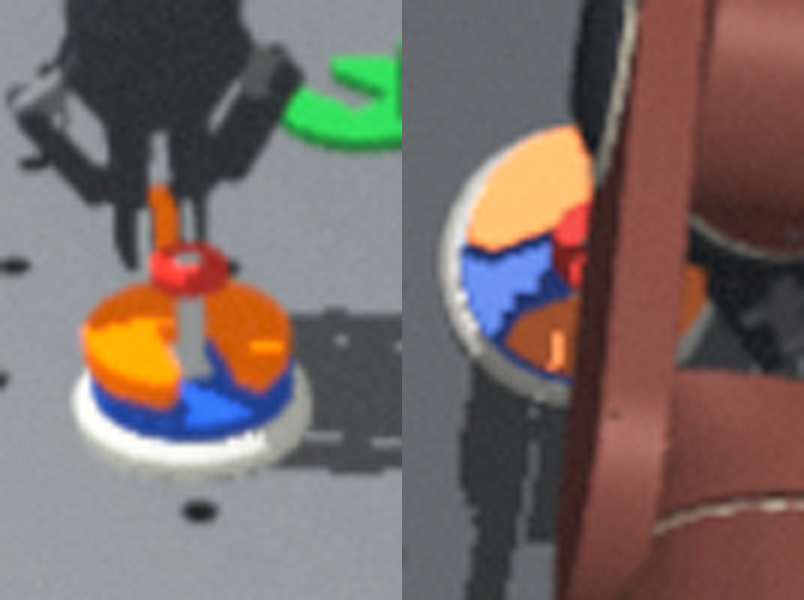

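```bash
python3 -m jog '[[0.1,0,0,0,0,0,255],[0.2,0,0,0,0,0,255],[0.2,0,0,0,0,0,255]]';  python3 -m jog '[[0.1,0,0,0,0,0,255],[0.2,0,0,0,0,0,255],[0.2,0,0,0,0,0,255]]'
```

```text
t: 7.37
tool_pos: [0.5712, -0.0069, 0.0619]
tool_rot: [1.786, 2.582, 0.002]
contact_force: [0.1, -0.1, -2.4]
opening: 0.0114
t: 7.62
tool_pos: [0.5709, -0.0059, 0.0621]
tool_rot: [1.785, 2.58, 0.0]
contact_force: [1.3, -5.0, -3.2]
opening: 0.0114
```

```bash
python3 -m jog '[[-0.15,0,0,0,0,0,255],[-0.15,0,0.2,0,0,0,255],[-0.15,0,0.4,0,0,0,255],[-0.15,0,0.6,0,0,0,255],[-0.15,0,0.7,0,0,0,255],[-0.15,0,0.7,0,0,0,255]]';  python3 -m jog '[[0,0,0.05,0,0,0,255],[0,0,0.1,0,0,0,255],[0,0,0.1,0,0,0,255]]'; python3 go.py .5728 -.0115 .054 110.7
```

```text
t: 8.12
tool_pos: [0.5711, -0.0071, 0.0545]
tool_rot: [1.785, 2.581, -0.0]
contact_force: [-0.8, -0.1, -2.1]
opening: 0.0115
t: 8.37
tool_pos: [0.5714, -0.0071, 0.0542]
tool_rot: [1.785, 2.581, 0.0]
contact_force: [-0.5, -0.3, 0.9]
opening: 0.0111
d cm [-0.46 -0.02  0.02] turn [ 0.002  0.003 -0.001]
t 8.3667 F [-0.5 -0.3  0.9] open 0.011119659499055148 pos [ 0.5714 -0.0071  0.0542] tilt [ 0.003 -0.002  1.   ]
```

```bash
python3 -m jog '[[0,0,0.05,0,0,0,255],[0,0,0.05,0,0,0,255],[0,0,0.05,0,0,0,140],[0,0,0.05,0,0,0,140],[0,0,0.05,0,0,0,140],[0,0,0.05,0,0,0,140],[0,0,0.05,0,0,0,140],[0,0,0.05,0,0,0,140]]'; python3 -m jog '[[0,0,-1,0,0,0,140],[0,0,-3,0,0,0,140],[0,0,-6,0,0,0,140],[0,0,-9,0,0,0,140],[0,0,-12,0,0,0,140],[-4,0,-13,0,0,0,140],[-8,0,-13,0,0,0,140],[-12,0,-13,0,0,0,140]]'; python3 -m jog '[[-4,0,0,0,0,0,140],[-8,0,0,0,0,0,140],[-12,0,0,0,0,0,140],[-12,0,0,0,0,0,140],[-12,0,0,0,0,0,140]]'
python3 - <<'E'
from h import *
s=get_image("side")[:,:,::-1];t=get_image("top")[:,:,::-1]
cv2.imwrite("pics/s6.png",s);cv2.imwrite("pics/t6.png",t)
z=lambda a,x,y:cv2.resize(a[y:y+100,x:x+67],None,fx=6,fy=6,interpolation=cv2.INTER_CUBIC)
cv2.imwrite("pics/c6.png",np.hstack([z(s,280,180),z(t,330,190)]))
spacer("top",t[:,:,::-1].copy(),330,205,60,60,5,18,.037,100,60)
E
```

```text
t: 9.03
tool_pos: [0.5714, -0.0071, 0.0536]
tool_rot: [1.785, 2.581, 0.0]
contact_force: [-0.0, 0.7, -0.1]
opening: 0.0387
t: 9.7
tool_pos: [0.6148, -0.1202, 0.1873]
tool_rot: [1.78, 2.579, 0.003]
contact_force: [-0.0, 0.5, -0.7]
opening: 0.0386
t: 10.12
tool_pos: [0.6575, -0.2345, 0.1883]
tool_rot: [1.784, 2.576, 0.003]
contact_force: [-0.7, 1.1, -0.2]
opening: 0.039
top C [0.5607 0.0198] r 0.0524 mouthmid [0.5438 0.0646] width 0.0421 ang 110.7 110.2 depth [0.5687 0.0045]
```

View pics/c6.png

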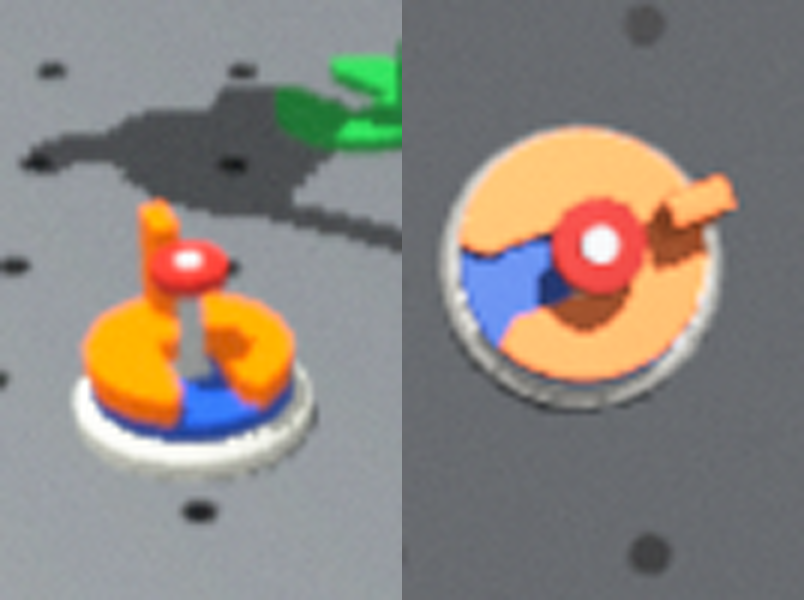

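```bash
python3 -c "
from station import *
print(finish_job(),get_obs()['t'])"
```

```text
the job is handed in; nothing more can be done
the job is handed in; nothing more can be done
```

The orange spacer nearest the base is on the stud, lying flat on the blue one under the red head. I handed the job in at about 10 s, with the gripper clear of everything.

I gripped it by the tab and slid it in with its mouth leading. The slot bottom met the stem at about 5 N. I backed off about 1.5 mm to centre it, lowered it onto the blue spacer, released it and retreated.

What the last checks showed:
- **Slot direction:** orange's mouth is at 110.2–110.7° and blue's was at about −69.3° just before insertion, so they are opposite to within about 1°. Blue was mostly covered afterwards, so I could not re-measure it.
- **Seating:** both views show orange flat on blue with the stem in its slot.
- **Green spacer:** I never touched it, and the part of it in view looked unmoved.
- **Disagreement:** before insertion the camera put the mouth about 4 mm short of where the tool pose said. I set the final depth by contact with the stem instead.
- **Blue's mouth direction:** it measured slightly beyond the stated 90°, facing a little away from the robot. Both cameras agreed, so I went with the measurement.

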